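# Slide open the knob case and fill the gluing tray

## Robot

A 6-joint arm with a two-finger parallel gripper is mounted at the origin on a cart in front of the work surface, level with it; the furniture and walls round the work are solid. World frame = base frame: x ahead of the robot, y to its left, z up, the work surface at z = 0. Lengths are in m, angles in rad, forces in N, time in s.
With the tool pointing down it reaches from about 0.425 to 0.95 m from the base axis. Payload 3.5 kg.
Tool frame: the origin (TCP) lies midway between the tips of the shut fingers; the grasp point (between the pads) lies 19 mm behind it (ctrl.hold_point_z is the distance from the TCP to the grasp point, in m); z points along the fingers, y is the line along which they close (so a half turn about z gives the same grasp; the last joint's range is limited). The gripper opens to 85 mm and grips with 20 to 120 N. Pads are 22 mm wide; open, the fingers measure 114 mm over their backs; the gripper's body (76 mm by 85 mm) begins 54 mm behind the grasp point. The pads swing forward as they close: fully open they stand 13 mm farther back than shut.
Start: joints at [-1.29, 0.286, 1.577, -0, 1.279, -0.15], TCP at [0.282, -0.613, 0.231] pointing down, gripper open.
Joint ranges: [-2.77, 2.77], [-0.9, 2.22], [0.21, 2.48], [-1.53, 4.67], [0.24, 2.81], [-2.84, 2.84]. Speed limits (rad/s): [2.79, 2.79, 3.14, 3.14, 3.14, 3.14].

## Interface

Orientations are given as a unit quaternion [x, y, z, w].
In Python, from plant import readout, cams, sign_off, ctrl gives the robot as it stands. The module is installed in compiled form; this text tells all that it offers.
- The arm moves only by the tool step_arm, never from a script. Its argument "increments" is a list of rows, each a list of 2 entries, a list of its own where there are three numbers: the shift along the world's x, y, z in mm, then the turn, a rotation vector about the world's x, y, z in rad. In form: [[[x, y, z], [rx, ry, rz]], ...]. A call has 1 to 8 rows; each row shifts and turns the commanded pose from where the row before left it; what a row does not reach is not made up. A row lasts 1/12 s, in which the tool goes at most 41.7 mm and 7.16 degrees, less where a joint would pass 70% of its speed; a pose out of reach is approached as far as the arm can. A call is refused whole if a number of a shift passes 41.7 or a number of a turn 0.125, either way. A call with a gripper value outside its range is refused whole. "fingers" is the opening, from -1 (shut) to 1 (fully open), set as the call begins (left out, the last holds). The fingers move at their own pace and stop on an object; "grip_force" is the grip in N (left out, the last holds). Time passes only in rows, so rows that do not move let the fingers close. It gives the time, the measured TCP pose, the force, the opening and the grip force at its end, in the units of the state.
- readout.get_state(): the state, without advancing time (a new reading comes with each control period).
- cams.read_camera(name): name is "scene" or "top"; returns the picture (400x640x3 uint8, red, green, blue); there is no depth.
- cams.get_calibration(name): a dict with "fx", "fy", "cx", "cy" (pixels), "eye" and "rotation" of the camera in the world. Camera axes: x right, y up, looking along -z (the intrinsics and any distortion apply to the point x, -y, -z); pixel columns grow to the right and rows downward; lengths in m; the calibration is good to about 2 mm. A picture is of the moment at which its call begins. get_calibration takes no time and is no camera call.
- sign_off(): hands the job in; it is judged then, once.
The state is a dict: "time": time; "qpos": joint angles; "dq": joint speeds; "joint_efforts": joint torques, N m; "eef_pos": TCP position; "tcp_rot": TCP orientation; "contact_force": force on the tool from outside, world axes, zero at the start; "wrist_torque": the same for the moment, N m; "opening": opening from 0.0 (shut) to 1.0 (fully open); "finger_force": force on a finger pad.
Only numpy, scipy, OpenCV 4.12 (cv2) and the standard library are available. Lean on these libraries where they do the work, as an engineer would, in place of code of your own. Each camera call takes 0.05 s, during which the arm holds its last target. There are 200 camera calls.

## Task

Slide the lid out of the sloping knob case along its grooves and lay it flat on the bench, pull up. Then take the two large porcelain knobs out of the case and set them gently, spigot up, in the two empty wells of the gluing tray, one in each; leave the small knobs in the case, the knobs already in the tray and the things on the bench where they are.

Things in the scene. Friction and masses are not known exactly. Their poses are not given: they have to be found in the camera images.
- stand: The fixed wooden stand that holds the knob case on a slope; 150 x 150 mm base board on the bench. Origin: centre of its underside, x level, toward the case's high rear end. With the case it fills x -106 to +75, y +-75 mm and reaches up to 163 mm
- case: The knob case: open box of pale wood, 144 (x) x 140 (y) x 88 mm (z), fixed on the stand, tipped 30 degrees: its z axis (out of the mouth) leans toward its low front end (-x), its x axis climbs 30 degrees to its high rear end. Origin: centre of its underside, 50 mm above the stand's. Inside 120 (x) x 112 (y) mm. A lid runs in grooves in the side walls
- case_floor (a point): Centre of the case's inner floor, (0, 0, 18) mm in the case's frame. Round it, at x = +-23, y = +-23 mm of the case, are four wells 25 mm wide and 10 mm deep with a knob in each: one large and one small in each of the two rows, on either side. Side walls' inner faces and the rails over the grooves end at y = +-56 mm
- case_rear (a point): Middle of the case's high rear edge, (72, 0, 75) mm in the case's frame. The grooves, 8 mm deep and from z = 75 to 83 mm, under 5 mm rails (walls 88 mm high), are open at this end and closed at the low front by a wall 88 mm high. The rear wall is 73 mm high. The lid leaves only here, up the slope along +x of the case
- lid: The case's sliding lid, a loose board 131 (x) x 124 (y) x 6 mm, 0.16 kg, with 2 mm play in the grooves. Across its middle stands a batten as a pull, 14 mm thick (x), 56 mm long (y), from z = 6 to 30 mm. Origin: centre of its underside; z out of the case. Shut, it lies at (6.5, 0, 75) mm in the case's frame; after 131 mm of travel along +x it is clear of the grooves
- knob_large_1: A large porcelain knob: a white ball of 36 mm with a round beech spigot, 12 mm thick, standing on it. Origin on the axis, 13 mm below the ball's centre: at the mouth of the well the ball sits in. z runs along the spigot, whose end is at z = 52 mm; ball's top at 31 mm, with a 3 mm collar. 0.06 kg. Starts in the case's rear (high) row, z along the case's z
- knob_large_2: A second large knob, the same as the first. Starts in the case's front (low) row
- knob_small_1: A small porcelain knob: ball 28 mm, spigot 8 mm thick. Origin at the well's mouth, ball centre at z = 6 mm, ball's top at 20 mm, spigot's end at 34 mm. In the rear row; stays in the case
- knob_small_2: A second small knob, the same as the other; in the front row; stays in the case
- tray: The gluing tray, a flat wooden board 132 x 132 mm on two runners, top at z = 28 mm; it does not move. Origin: centre of its underside. Four wells like those of the case, 60 mm apart
- well_a (a point): Mouth centre of a tray well (in the tray at (-30, 30, 28) mm): a large knob already stands in it
- well_b (a point): Mouth centre of a tray well (-30, -30, 28 mm): a large knob already stands in it
- well_c (a point): Mouth centre of a tray well (30, 30, 28 mm): empty
- well_d (a point): Mouth centre of a tray well (30, -30, 28 mm): empty
- tray_knob_1: A large knob that already stands in well a, spigot up; stays
- tray_knob_2: A large knob that already stands in well b, spigot up; stays
- glue_bottle: Full glue bottle, 64 mm thick, 226 mm tall, standing; bystander. Origin: centre of its underside
- wedge_a: Oak wedge 34 x 110 x 24 mm, lying along its y; bystander
- masking_tape: Roll of masking tape, 98 mm across, 25 mm high, lying flat; bystander
- pencil_green: Carpenter's pencil, 14 x 172 x 8 mm, lying along its y; bystander
- offcut_c: Oak offcut 55 x 62 x 28 mm; bystander
- lid_box: The open oak tool box to the left, fixed: with its raised lid it fills x = 0.38 to 0.72 and y = 0.09 to 0.33 m; walls 87 mm high, the lid stands on its right side, up to 0.27 m. On the far right an oak lath, 24 mm thick and 48 mm high, also fixed, runs away from the robot; its near end is at x = 0.68, y = -0.34 m

How it is judged:
By the outcome, as a careful person would: the job done as asked, in the order asked, and still so for the second after the job is handed in, with the robot touching nothing.
It also fails if it takes over 72 s, if anything falls off the work surface, if the arm or the gripper's body presses on something with over 40 N, if the wrist force passes 120 N, or if a joint passes its speed limit or range.

## Working session

There is one attempt and no reset: what is moved stays moved. The work goes in short steps, Python scripts to look and compute and a tool call to move; the robot and the scene stay as the last step left them, time stands still between calls to the robot, and variables do not carry over. Pictures are saved under pics/ and viewed, at most 10 in all, crops included, and the job is handed in when it is done.

Besides the shell and the picture viewer there is one more tool, called after "Call:" by a JSON object that holds its "fn" and its "kwargs". step_arm: Moves the arm, as the interface text tells. Its arguments: {"type":"object","properties":{"increments":{"type":"array","items":{"type":"array"}},"fingers":{"type":"number"},"grip_force":{"type":"number"}},"required":["increments"]}

```bash
mkdir -p pics
python3 - <<'E'
from plant import readout,cams,ctrl
import cv2
print(readout.get_state()); print(ctrl.hold_point_z)
for n in ("scene","top"):
    im=cams.read_camera(n); cv2.imwrite(f"pics/{n}0.png",im[:,:,::-1]); print(n,cams.get_calibration(n))
E
```

```text
{'time': 0.0, 'qpos': array([-1.29000039e+00,  2.87194075e-01,  1.57818181e+00,  4.74179577e-06,
        1.27858258e+00, -1.50020262e-01]), 'dq': array([ 3.37750085e-05,  5.38602357e-04,  1.50096544e-03, -2.04910723e-04,
       -2.22606653e-03, -1.09678820e-03]), 'joint_efforts': array([ 2.32362181e-04, -4.05980945e+01, -2.92626125e+01, -1.11345289e-04,
        5.77364874e-03, -3.69952645e-06]), 'eef_pos': array([ 0.28172046, -0.61267856,  0.22992562]), 'tcp_rot': array([ 9.76888709e-01,  2.13745295e-01, -7.50279201e-05, -1.18052780e-03]), 'contact_force': array([-0.29038686, -0.5444457 ,  1.00799834]), 'wrist_torque': array([ 0.02596413,  0.03920771, -0.01138334]), 'finger_force': 0.0, 'opening': 1.00352167324464}
0.0187
scene {'fx': 412.4883561161486, 'fy': 412.4883561161486, 'cx': 319.980730259967, 'cy': 199.47107561283815, 'eye': array([-0.2132438 ,  0.46902313,  0.65385189]), 'rotation': array([-0.21799183,  0.46057377,  0.76740039, -0.3891632 ])}
top {'fx': 436.55225323999616, 'fy': 436.55225323999616, 'cx': 326.25110042039586, 'cy': 202.1007268152537, 'eye': array([ 0.45211623, -0.10648011,  1.365677  ]), 'rotation': array([ 0.02898706, -0.03667076, -0.70494612,  0.70771885])}
```

View pics/scene0.png

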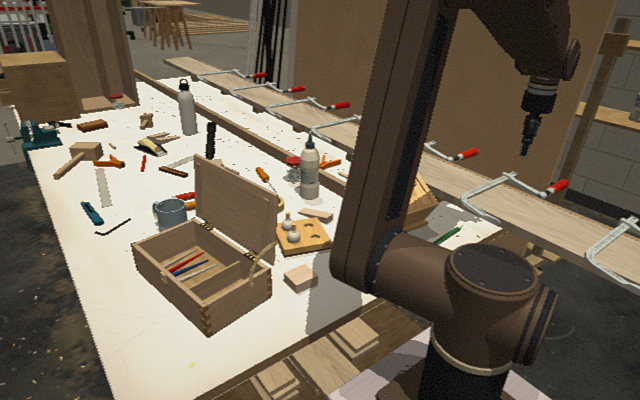

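View pics/top0.png

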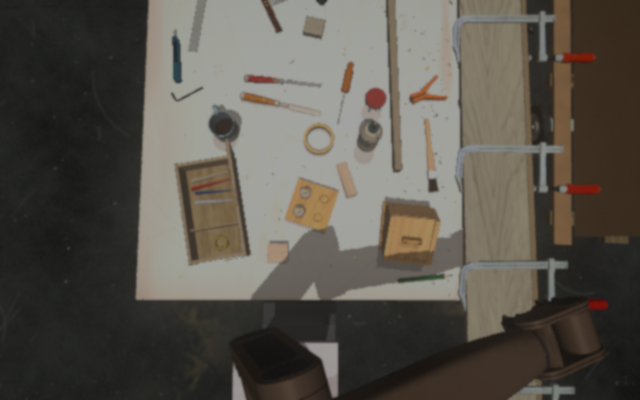

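```bash
cat > h.py <<'E'
import numpy as np,cv2
from scipy.spatial.transform import Rotation as R
from plant import cams,readout
def K(n):
    c=cams.get_calibration(n);return c,R.from_quat(c["rotation"]).as_matrix()
def proj(n,P):
    c,M=K(n);q=(np.atleast_2d(P)-c["eye"])@M
    return np.c_[c["cx"]+c["fx"]*q[:,0]/-q[:,2],c["cy"]+c["fy"]*-q[:,1]/-q[:,2]]
def ray(n,u,v,z):
    c,M=K(n);d=M@np.array([(u-c["cx"])/c["fx"],-(v-c["cy"])/c["fy"],-1]);e=c["eye"]
    return e+d*(z-e[2])/d[2]
def crop(n,f,x0,y0,x1,y1,s):
    im=cams.read_camera(n)[:,:,::-1];cv2.imwrite(f"pics/full_{f}",im)
    cv2.imwrite(f"pics/{f}",cv2.resize(im[y0:y1,x0:x1],None,fx=s,fy=s,interpolation=cv2.INTER_CUBIC))
E
python3 - <<'E'
from h import *
crop("top","c1.png",270,160,470,300,4)
print(cams.get_calibration("top").keys())
E
```

```text
dict_keys(['fx', 'fy', 'cx', 'cy', 'eye', 'rotation'])
```

View pics/c1.png

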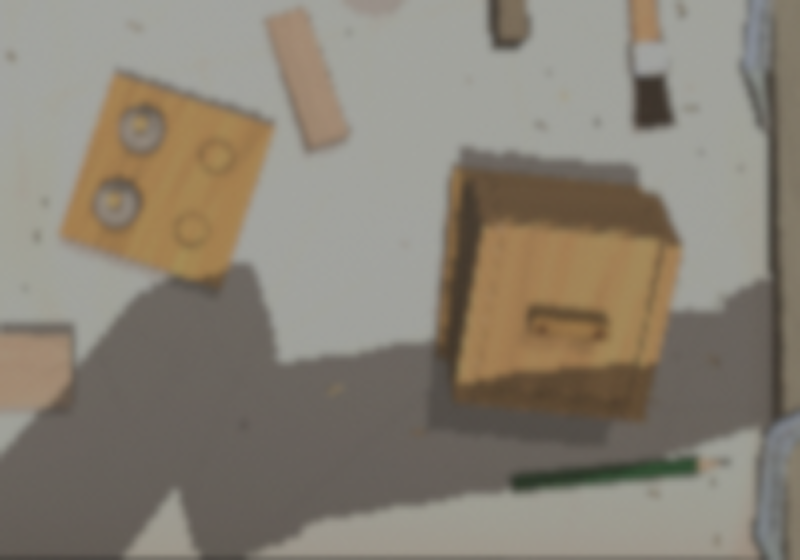

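Top view shows the tray (empty wells at crop (216,155) and (192,230)) and the case, with its rear face toward +x at the top and its lid pull at crop (567,322). Next I fit the model to these points.

```bash
cat > m.py <<'E'
from h import *
from scipy.optimize import least_squares
def CR(p): return R.from_euler("z",p[2])*R.from_euler("y",-np.pi/6)
def case(p,P): return CR(p).apply(np.atleast_2d(P)/1000.)+[p[0],p[1],.05]
def tray(p,P): return R.from_euler("z",p[2]).apply(np.atleast_2d(P)/1000.)+[p[0],p[1],0]
E
python3 - <<'E'
from m import *
f=lambda a:np.array(a,float)/4+[270,160]-.375
cm=np.array([[72,70,88],[72,-70,88],[-72,-70,88],[-72,70,88],[72,70,0],[6.5,28,105],[6.5,-28,105]])
co=f([[487,212],[680,243],[645,420],[455,402],[457,168],[528,308],[607,315]])
r=least_squares(lambda p:(proj("top",case(p,cm))-co).ravel(),[.5,-.36,-.1],loss="soft_l1")
print(r.x,np.round(r.fun.reshape(-1,2),1))
tm=np.array([[66,66,28],[66,-66,28],[-66,-66,28],[-66,66,28],[30,30,28],[30,-30,28]])
to=f([[117,72],[273,123],[215,290],[62,236],[0,0],[0,0]])
best=None
for k in range(4):   # which tray side is which: wells c,d are the empty ones
    a=np.roll(tm[:4],k,0); 
    mm=np.vstack([a,tm[4:]]);
    for w in ([[216,155],[192,230]],[[192,230],[216,155]]):
        oo=np.vstack([to[:4],f(w)])
        for y in np.arange(4)*1.57:
            t=least_squares(lambda p:(proj("top",tray(p,mm))-oo).ravel(),[.55,-.06,y])
            if best is None or t.cost<best.cost: best=t
print(best.x,np.round(best.fun.reshape(-1,2),1))
print(tray(best.x,tm[4:]))
for n,u in dict(offcut_l=(75,325),offcut_b=(72,410),pencil=(515,482),pencil2=(730,462),wedgeb=(310,150),wedgeb2=(350,133),wedget=(300,8),shade=(430,430),bot=(392,-60),edge=(400,560)).items():
    print(n,ray("top",*f(u),0)[:2].round(3))
print(ray("top",368,142,0))
im=cv2.imread("pics/full_c1.png")[160:300,270:470]; im=cv2.resize(im,None,fx=4,fy=4,interpolation=cv2.INTER_CUBIC)
im=cv2.convertScaleAbs(im,alpha=1.7)
d=lambda P,c:[cv2.circle(im,tuple(int(v) for v in (q+.375-[270,160])*4),3,c,-1) for q in proj("top",P)]
d(case(r.x,cm),(0,0,255));d(case(r.x,[[72,70,0],[72,-70,0],[-72,70,88],[72,-70,73],[72,70,73]]),(255,0,0));d(tray(best.x,tm),(0,255,0))
d(tray([*r.x[:2],r.x[2]],[[75,75,0],[75,-75,0],[-75,75,0],[-75,-75,0]]),(255,255,0))
cv2.imwrite("pics/ov.png",im)
E
```

```text
[ 0.50673562 -0.36273354 -0.08080256] [[-1.9  1.8]
 [ 0.3 -1.6]
 [-0.3 -1.8]
 [-0.8 -1.3]
 [ 2.7 -0.3]
 [ 0.2  2.8]
 [ 0.4  2.7]]
[ 0.56884902 -0.07501072  4.39037852] [[-0.9  0. ]
 [ 0.6  0.9]
 [ 1.4 -0.3]
 [-1.1 -0.6]
 [ 0.1  0.1]
 [-0.2 -0.2]]
[[ 0.58781282 -0.11296298  0.028     ]
 [ 0.53089676 -0.09397452  0.028     ]]
offcut_l [ 0.458 -0.004]
offcut_b [ 0.392 -0.002]
pencil [ 0.338 -0.345]
pencil2 [ 0.353 -0.513]
wedgeb [ 0.595 -0.187]
wedgeb2 [ 0.609 -0.218]
wedget [ 0.709 -0.179]
shade [ 0.377 -0.28 ]
bot [ 0.764 -0.252]
edge [ 0.278 -0.256]
[ 0.77228808 -0.25349376  0.        ]
```

View pics/ov.png

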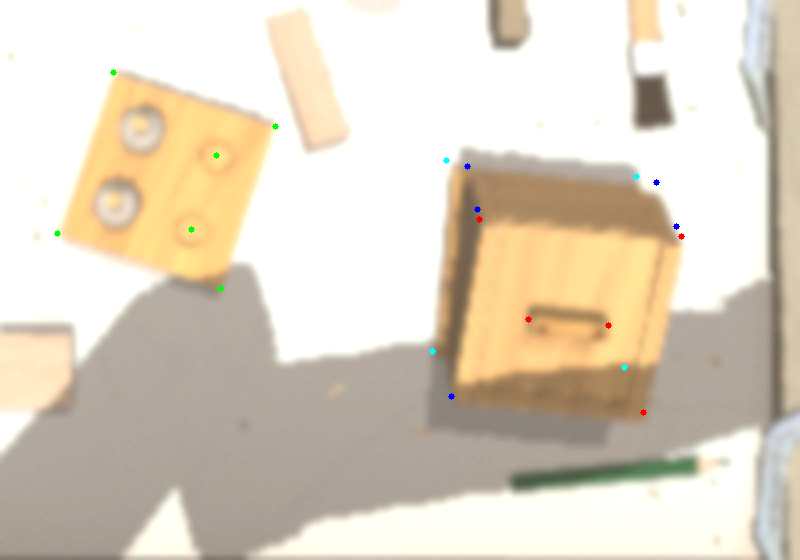

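```bash
cat >> m.py <<'E'
def plan(pos,RT,smax=30,amax=.11):
    s=readout.get_state(); R0=R.from_quat(s["tcp_rot"]); d=(np.array(pos)-s["eef_pos"])*1000
    rv=(RT*R0.inv()).as_rotvec(); n=int(np.ceil(max(np.abs(d).max()/smax,np.linalg.norm(rv)/amax,1)))
    print("now",s["eef_pos"].round(4),"tot",d.round(1),rv.round(4),"rows",n,"per",(d/n).round(1),(rv/n).round(4),"F",s["contact_force"].round(1),"op",round(s["opening"],3))
def toolR(Rb,sgn=1): # tool y = sgn*x of frame, tool z = -z of frame
    return Rb*R.from_matrix(np.array([[0,sgn,0],[sgn,0,0],[0,0,-1.]]).T)
E
python3 - <<'E'
from m import *
f=lambda a:np.array(a,float)/4+[270,160]-.375
cm=np.array([[72,70,88],[72,-70,88],[-72,-70,88],[-72,70,88],[72,70,0],[72,-70,0],[6.5,0,105]])
co=f([[481,220],[680,243],[645,420],[455,402],[457,168],[640,185],[567,325]])
r=least_squares(lambda p:(proj("top",case(p,cm))-co).ravel(),[.5,-.36,-.1],loss="soft_l1")
p=r.x;print(p,np.round(r.fun.reshape(-1,2),1))
T=toolR(CR(p))
print(case(p,[[6.5,0,84],[6.5,0,160]]))
plan(case(p,[6.5,0,160])[0],T)
print(CR(p).as_matrix().round(4))
E
```

```text
[ 0.50420358 -0.36130301 -0.06906109] [[-1.   1. ]
 [-0.3 -1. ]
 [-0.3 -1.1]
 [-0.8 -0.1]
 [ 1.9  0.8]
 [ 3.5 -0. ]
 [ 0.1  0.3]]
[[ 0.46791945 -0.3587932   0.12599613]
 [ 0.43001003 -0.35617096  0.19181406]]
now [ 0.2818 -0.6128  0.2302] tot [148.2 256.6 -38.4] [-0.3134 -0.4531  1.0451] rows 11 per [13.5 23.3 -3.5] [-0.0285 -0.0412  0.095 ] F [ 0.2 -0.5 -0.2] op 0.998
[[ 0.864   0.069  -0.4988]
 [-0.0598  0.9976  0.0345]
 [ 0.5    -0.      0.866 ]]
```

Call:
{"fn": "step_arm", "kwargs": {"increments": [[[13.5,23.3,-3.5],[-0.0285,-0.0412,0.095]],[[13.5,23.3,-3.5],[-0.0285,-0.0412,0.095]],[[13.5,23.3,-3.5],[-0.0285,-0.0412,0.095]],[[13.5,23.3,-3.5],[-0.0285,-0.0412,0.095]],[[13.5,23.3,-3.5],[-0.0285,-0.0412,0.095]],[[13.5,23.3,-3.5],[-0.0285,-0.0412,0.095]],[[13.5,23.3,-3.5],[-0.0285,-0.0412,0.095]],[[13.5,23.3,-3.5],[-0.0285,-0.0412,0.095]]]}}

```text
time: 0.82
eef_pos: [0.3903, -0.4253, 0.2029]
tcp_rot: [0.808, 0.556, 0.133, 0.143]
contact_force: [-0.5, -0.1, 0.3]
opening: 1.0
finger_force: 0.0
```

Call:
{"fn": "step_arm", "kwargs": {"increments": [[[13.5,23.3,-3.5],[-0.0285,-0.0412,0.095]],[[13.5,23.3,-3.5],[-0.0285,-0.0412,0.095]],[[13.5,23.3,-3.5],[-0.0285,-0.0412,0.095]],[[0,0,0],[0,0,0]],[[0,0,0],[0,0,0]]]}}

```text
time: 1.23
eef_pos: [0.4302, -0.356, 0.192]
tcp_rot: [0.706, 0.659, 0.177, 0.189]
contact_force: [0.2, -0.8, 1.0]
opening: 0.997
finger_force: 0.0
```

Run:
```python
from m import *
s=cams.read_camera("scene")[:,:,::-1];t=cams.read_camera("top")[:,:,::-1]
cv2.imwrite("pics/s1.png",s);cv2.imwrite("pics/t1.png",t)
g=lambda im,x,y:cv2.resize(cv2.convertScaleAbs(im[y:y+100,x:x+133],alpha=1.4),(798,600),interpolation=cv2.INTER_CUBIC)
u=proj("scene",[.48,-.36,.1])[0].astype(int);print(u)
x,y=u[0]-66,u[1]-50;print(x,y)
cv2.imwrite("pics/s1c.png",g(s,x,y))
plan([.43,-.356,.192],toolR(CR([0,0,-.069])))
```

```text
[399 194]
333 144
now [ 0.4304 -0.358   0.1934] tot [-0.4  2.  -1.4] [0.0014 0.0018 0.002 ] rows 1 per [-0.4  2.  -1.4] [0.0014 0.0018 0.002 ] F [ 0.  -0.4  0.3] op 1.002
```

View pics/s1c.png

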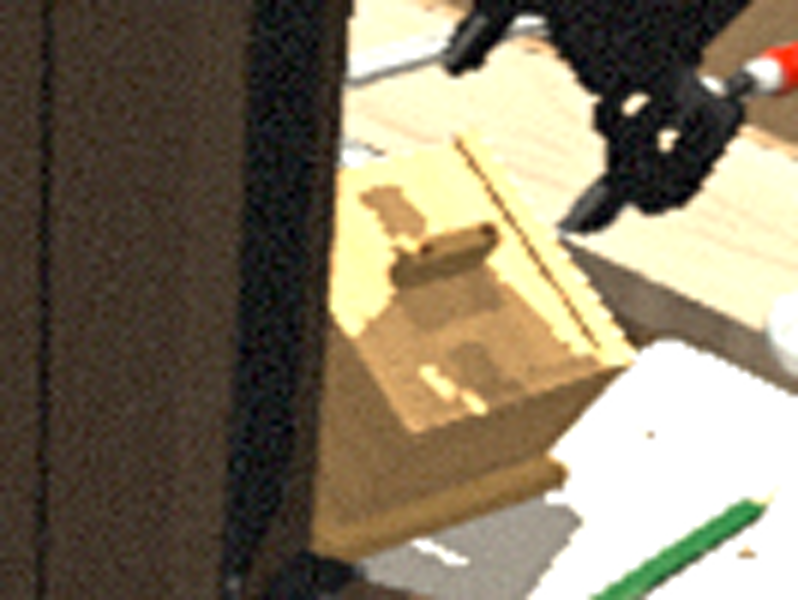

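The scene crop shows the shut lid: front corners at crop (415,433) and (632,355), rear-right corner at (458,138), pull at about (458,238). I'll refit with both cameras.

Run:
```python
from m import *
f=lambda a:np.array(a,float)/4+[270,160]-.375
g=lambda a:np.array(a,float)/6+[333,144]-.4
cm=np.array([[72,70,88],[72,-70,88],[-72,-70,88],[-72,70,88],[6.5,0,105]])
co=f([[481,220],[680,243],[645,420],[455,402],[567,325]])
sm=np.array([[-72,70,88],[-72,-70,88],[72,-70,88],[6.5,0,105]])
so=g([[415,433],[632,355],[458,138],[458,238]])
for w in ((1,1),(1,0),(0,1)):
    r=least_squares(lambda p:np.r_[w[0]*(proj("top",case(p,cm))-co).ravel(),w[1]*(proj("scene",case(p,sm))-so).ravel()],[.5,-.36,-.1],loss="soft_l1")
    print(w,r.x.round(4));
    if w==(1,1): print(np.round(r.fun.reshape(-1,2),1)); p=r.x
plan(case(p,[6.5,0,84])[0],toolR(CR(p)))
```

```text
(1, 1) [ 0.5035 -0.3629 -0.0744]
[[-0.4  1.2]
 [ 0.3 -0.6]
 [ 0.1 -0.8]
 [-0.5 -0. ]
 [ 0.6  0.5]
 [-0.4  0.2]
 [ 0.2  0.3]
 [ 1.7 -2.4]
 [-1.2  0.2]]
(1, 0) [ 0.5035 -0.3633 -0.0868]
(0, 1) [ 0.5033 -0.3607 -0.048 ]
now [ 0.4304 -0.358   0.1934] tot [ 36.8  -2.2 -67.4] [ 0.0014  0.0018 -0.0034] rows 3 per [ 12.3  -0.7 -22.5] [ 0.0005  0.0006 -0.0011] F [ 0.  -0.4  0.3] op 1.002
```

Call:
{"fn": "step_arm", "kwargs": {"increments": [[[9,-1,-16],[0,0,-0.005]],[[9,-1,-16],[0,0,0]],[[9,-1,-16],[0,0,0]],[[9,-1,-16],[0,0,0]],[[0,0,0],[0,0,0]]]}}

```text
time: 1.75
eef_pos: [0.466, -0.3609, 0.1259]
tcp_rot: [0.709, 0.657, 0.177, 0.188]
contact_force: [-0.6, 0.3, 0.1]
opening: 1.001
finger_force: 0.0
```

Call:
{"fn": "step_arm", "kwargs": {"increments": [[[0,0,0],[0,0,0]],[[0,0,0],[0,0,0]],[[0,0,0],[0,0,0]],[[0,0,0],[0,0,0]],[[0,0,0],[0,0,0]],[[0,0,0],[0,0,0]],[[0,0,0],[0,0,0]],[[0,0,0],[0,0,0]]], "fingers": -1, "grip_force": 30}}

```text
time: 2.42
eef_pos: [0.4661, -0.3614, 0.1296]
tcp_rot: [0.707, 0.657, 0.176, 0.191]
contact_force: [-5.7, 0.8, 4.7]
opening: 0.157
finger_force: 30.6
```

Call:
{"fn": "step_arm", "kwargs": {"increments": [[[-0.5,0,0.9],[0,0,0]],[[4.3,-0.3,2.5],[0,0,0]],[[4.3,-0.3,2.5],[0,0,0]],[[4.3,-0.3,2.5],[0,0,0]],[[4.3,-0.3,2.5],[0,0,0]],[[0,0,0],[0,0,0]]], "grip_force": 60}}

```text
time: 2.92
eef_pos: [0.4836, -0.3623, 0.14]
tcp_rot: [0.708, 0.657, 0.177, 0.191]
contact_force: [0.6, 1.2, -0.5]
opening: 0.148
finger_force: 58.5
```

Run:
```python
from m import *
p=[.5035,-.3629,-.0744];s=readout.get_state();print(CR(p).inv().apply(s["contact_force"]),s["wrist_torque"],CR(p).inv().apply(s["eef_pos"]-[p[0],p[1],.05])*1000,s["opening"])
```

```text
[ 0.17655128  1.20518922 -0.72365404] [0.05834463 0.37050205 0.04473613] [27.81408602 -0.8317179  87.89400874] 0.14779818834389943
```

Sliding freely with very low forces; continue.

Call:
{"fn": "step_arm", "kwargs": {"increments": [[[8.6,-0.6,5],[0,0,0]],[[8.6,-0.6,5],[0,0,0]],[[8.6,-0.6,5],[0,0,0]],[[8.6,-0.6,5],[0,0,0]],[[8.6,-0.6,5],[0,0,0]],[[0,0,0],[0,0,0]]]}}

```text
time: 3.42
eef_pos: [0.5282, -0.3656, 0.1665]
tcp_rot: [0.707, 0.657, 0.177, 0.192]
contact_force: [-0.4, -0.2, -0.9]
opening: 0.15
finger_force: 58.5
```

Run:
```python
from m import *
p=[.5035,-.3629,-.0744];s=readout.get_state();print(CR(p).inv().apply(s["contact_force"]),s["wrist_torque"],CR(p).inv().apply(s["eef_pos"]-[p[0],p[1],.05])*1000,s["opening"])
```

```text
[-0.80111083 -0.22984643 -0.52987304] [ 0.09109579  0.33604787 -0.06812771] [79.75772257 -0.89866057 88.44434739] 0.1497883597779801
```

Call:
{"fn": "step_arm", "kwargs": {"increments": [[[8.6,-0.6,5],[0,0,0]],[[8.6,-0.6,5],[0,0,0]],[[8.6,-0.6,5],[0,0,0]],[[8.6,-0.6,5],[0,0,0]],[[8.6,-0.6,5],[0,0,0]],[[8.6,-0.6,5],[0,0,0]],[[8.6,-0.6,5],[0,0,0]],[[8.6,-0.6,5],[0,0,0]]]}}

```text
time: 4.08
eef_pos: [0.5962, -0.3693, 0.2052]
tcp_rot: [0.708, 0.657, 0.178, 0.19]
contact_force: [0.8, -0.1, -1.4]
opening: 0.142
finger_force: 58.6
```

Run:
```python
from m import *
p=[.5035,-.3629,-.0744];s=readout.get_state();print(CR(p).inv().apply(s["contact_force"]),s["wrist_torque"],CR(p).inv().apply(s["eef_pos"]-[p[0],p[1],.05])*1000,s["opening"],s["eef_pos"])
# target: level tool, yaw kept, lid centre at bench
T=toolR(R.from_euler("z",-.0744))
plan([.44,-.19,.012],T); print(s["qpos"])
```

```text
[ 0.03690938 -0.00997997 -1.61979443] [0.02786687 0.42809976 0.00827701] [158.10224153   0.49490425  87.97742817] 0.1417150345621657 [ 0.59621154 -0.36931422  0.20524181]
now [ 0.5962 -0.3693  0.2052] tot [-156.2  179.3 -193.2] [3.750e-02 5.249e-01 4.000e-04] rows 7 per [-22.3  25.6 -27.6] [0.0054 0.075  0.0001] F [ 0.8 -0.1 -1.4] op 0.142
[-0.82368287  0.16424296  1.83487469  0.49595384  0.8054787  -1.0355703 ]
```

Call:
{"fn": "step_arm", "kwargs": {"increments": [[[0,0,12],[0.0075,0.105,0]],[[0,0,12],[0.0075,0.105,0]],[[0,0,12],[0.0075,0.105,0]],[[0,0,12],[0.0075,0.105,0]],[[0,0,12],[0.0075,0.105,0]],[[-11,8,2],[0,0,0]],[[-22,22,0],[0,0,0]],[[-22,22,0],[0,0,0]]]}}

```text
time: 4.75
eef_pos: [0.541, -0.3173, 0.2666]
tcp_rot: [0.733, 0.68, -0.0, 0.0]
contact_force: [-0.1, 1.2, -0.7]
opening: 0.149
finger_force: 59.2
```

Call:
{"fn": "step_arm", "kwargs": {"increments": [[[-22,22,0],[0,0,0]],[[-22,22,0],[0,0,0]],[[-22,22,0],[0,0,0]],[[-22,22,0],[0,0,0]],[[-22,22,0],[0,0,0]],[[-11,10,0],[0,0,0]],[[0,0,0],[0,0,0]],[[0,0,0],[0,0,0]]]}}

```text
time: 5.42
eef_pos: [0.4195, -0.1975, 0.2676]
tcp_rot: [0.733, 0.681, -0.0, 0.001]
contact_force: [1.2, -0.0, -0.2]
opening: 0.15
finger_force: 59.2
```

Run:
```python
from m import *
plan([.42,-.197,.03],toolR(R.from_euler("z",-.0744)))
print(readout.get_state()["qpos"])
t=cams.read_camera("top")[:,:,::-1];s=cams.read_camera("scene")[:,:,::-1]
a=cv2.resize(t[140:300,250:450],(800,640))[40:];cv2.imwrite("pics/t2.png",cv2.convertScaleAbs(a,alpha=1.5));cv2.imwrite("pics/s2.png",s)
```

```text
now [ 0.4195 -0.1975  0.2676] tot [   0.5    0.5 -237.6] [ 0.0025  0.0016 -0.0008] rows 8 per [  0.1   0.1 -29.7] [ 0.0003  0.0002 -0.0001] F [ 1.2 -0.  -0.2] op 0.15
[-6.58817288e-01 -2.26659167e-01  2.03553181e+00 -1.00851750e-03
  1.32991144e+00 -5.85021116e-01]
```

View pics/t2.png

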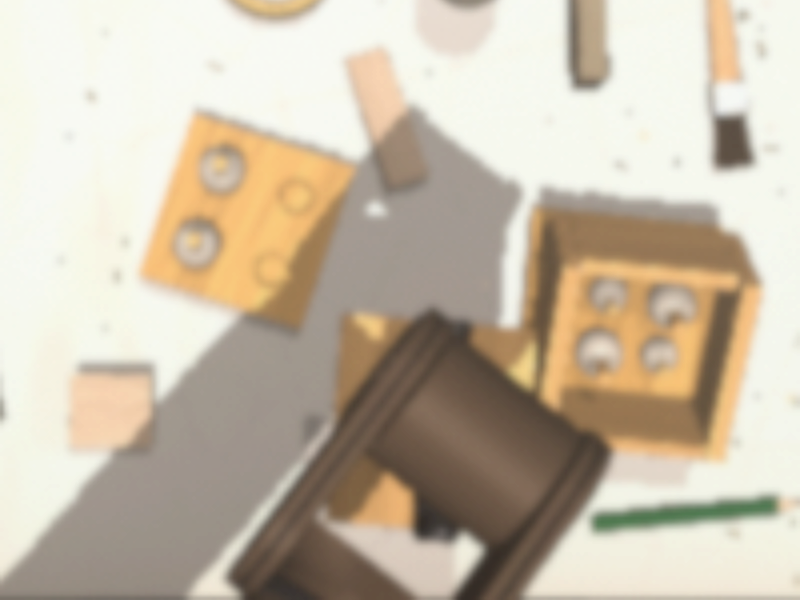

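The lid is held and the case is open. The large knobs are rear-right at crop (670,305) and front-left at (598,352). Lowering the lid.

Call:
{"fn": "step_arm", "kwargs": {"increments": [[[0,0,-33],[0,0,0]],[[0,0,-33],[0,0,0]],[[0,0,-33],[0,0,0]],[[0,0,-33],[0,0,0]],[[0,0,-33],[0,0,0]],[[0,0,-33],[0,0,0]],[[0,0,-30],[0,0,0]],[[0,0,0],[0,0,0]]]}}

```text
time: 6.18
eef_pos: [0.4153, -0.1954, 0.0323]
tcp_rot: [0.733, 0.68, -0.002, -0.007]
contact_force: [-1.0, 1.1, -3.1]
opening: 0.147
finger_force: 59.1
```

Call:
{"fn": "step_arm", "kwargs": {"increments": [[[0,0,-4],[0,0,0]],[[0,0,-4],[0,0,0]],[[0,0,-4],[0,0,0]],[[0,0,-4],[0,0,0]],[[0,0,-4],[0,0,0]],[[0,0,0],[0,0,0]]]}}

```text
time: 6.68
eef_pos: [0.419, -0.198, 0.0188]
tcp_rot: [0.733, 0.681, -0.001, 0.001]
contact_force: [-0.1, 0.5, -1.7]
opening: 0.149
finger_force: 59.2
```

Call:
{"fn": "step_arm", "kwargs": {"increments": [[[0,0,-2],[0,0,0]],[[0,0,-2],[0,0,0]],[[0,0,0],[0,0,0]]]}}

```text
time: 6.93
eef_pos: [0.4188, -0.1979, 0.0146]
tcp_rot: [0.733, 0.681, -0.001, 0.0]
contact_force: [-0.1, 0.4, -1.6]
opening: 0.144
finger_force: 59.2
```

Call:
{"fn": "step_arm", "kwargs": {"increments": [[[0,0,-2],[0,0,0]],[[0,0,0],[0,0,0]]]}}

```text
time: 7.1
eef_pos: [0.4188, -0.1979, 0.0125]
tcp_rot: [0.733, 0.681, -0.001, 0.0]
contact_force: [0.5, -0.5, -1.0]
opening: 0.147
finger_force: 59.2
```

Call:
{"fn": "step_arm", "kwargs": {"increments": [[[0,0,-1.5],[0,0,0]],[[0,0,0],[0,0,0]]]}}

```text
time: 7.27
eef_pos: [0.419, -0.1982, 0.0116]
tcp_rot: [0.733, 0.681, -0.001, 0.0]
contact_force: [-2.0, -0.4, 2.2]
opening: 0.146
finger_force: 59.8
```

Call:
{"fn": "step_arm", "kwargs": {"increments": [[[0,0,-1.5],[0,0,0]],[[0,0,0],[0,0,0]]]}}

```text
time: 7.43
eef_pos: [0.4191, -0.1983, 0.0112]
tcp_rot: [0.733, 0.681, -0.001, -0.0]
contact_force: [-4.8, 1.6, 11.3]
opening: 0.146
finger_force: 61.0
```

Call:
{"fn": "step_arm", "kwargs": {"increments": [[[0,0,1.5],[0,0,0]],[[0,0,0],[0,0,0]]]}}

```text
time: 7.6
eef_pos: [0.4193, -0.1983, 0.0117]
tcp_rot: [0.733, 0.681, -0.001, 0.001]
contact_force: [-1.1, 1.1, 1.5]
opening: 0.151
finger_force: 59.8
```

Call:
{"fn": "step_arm", "kwargs": {"increments": [[[0,0,0],[0,0,0]],[[0,0,0],[0,0,0]],[[0,0,0],[0,0,0]],[[0,0,0],[0,0,0]],[[0,0,5],[0,0,0]],[[0,0,20],[0,0,0]],[[0,0,30],[0,0,0]],[[0,0,35],[0,0,0]]], "fingers": -0.1}}

```text
time: 8.27
eef_pos: [0.4174, -0.1969, 0.1006]
tcp_rot: [0.733, 0.68, -0.001, -0.002]
contact_force: [-0.1, -0.0, -0.1]
opening: 0.447
finger_force: 0.0
```

Call:
{"fn": "step_arm", "kwargs": {"increments": [[[0,0,35],[0,0,0]],[[0,0,35],[0,0,0]],[[0,0,35],[0,0,0]],[[0,0,35],[0,0,0]],[[0,0,30],[0,0,0]],[[0,0,0],[0,0,0]]], "fingers": -0.4}}

```text
time: 8.77
eef_pos: [0.4215, -0.1999, 0.2797]
tcp_rot: [0.733, 0.681, 0.0, 0.007]
contact_force: [0.7, -0.8, 0.9]
opening: 0.298
finger_force: 0.0
```

Run:
```python
from m import *
p=[.5035,-.3629,-.0744]
print("knob tips",proj("top",case(p,[[23,-23,70],[-23,23,70],[23,-23,31],[-23,23,31]])))
# over knob 1: TCP at knob z=36 -> case z 18+36=54
print(case(p,[[23,-23,56],[23,-23,110],[-23,23,56]]))
plan(case(p,[23,-23,130])[0],toolR(CR(p)))
t=cams.read_camera("top")[:,:,::-1];cv2.imwrite("pics/t3full.png",t)
a=cv2.resize(t[180:280,340:460],(720,600),interpolation=cv2.INTER_CUBIC);cv2.imwrite("pics/t3.png",cv2.convertScaleAbs(a,alpha=1.5))
```

```text
knob tips [[419.08715208 230.89129995]
 [400.68567542 243.61283592]
 [416.90564    224.55958287]
 [399.03832386 237.02658824]]
[[ 0.49373132 -0.38523567  0.10999742]
 [ 0.46680601 -0.38322872  0.15676279]
 [ 0.4574236  -0.33640177  0.08699742]]
now [ 0.4215 -0.1999  0.2797] tot [  35.3 -182.5 -105.6] [-0.0284 -0.5116  0.0018] rows 7 per [  5.  -26.1 -15.1] [-0.0041 -0.0731  0.0003] F [ 0.7 -0.8  0.9] op 0.298
```

View pics/t3.png

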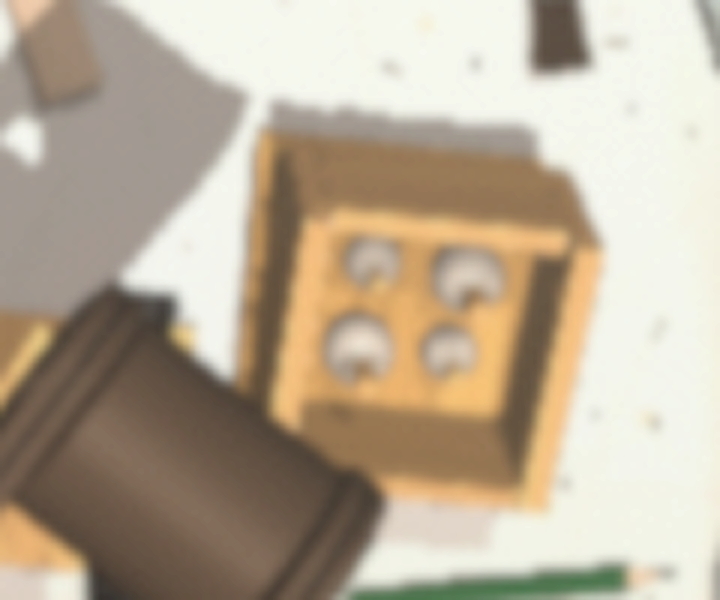

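Knobs sit as the model predicts (large at crop (467,280) and (360,350), spigots just below them). Going to the rear one.

Call:
{"fn": "step_arm", "kwargs": {"increments": [[[5,-26,-8],[-0.004,-0.073,0]],[[5,-26,-8],[-0.004,-0.073,0]],[[5,-26,-10],[-0.004,-0.073,0]],[[5,-26,-15],[-0.004,-0.073,0]],[[5,-26,-20],[-0.004,-0.073,0]],[[5,-26,-22],[-0.004,-0.073,0]],[[5,-26,-22],[-0.004,-0.073,0]],[[0,0,0],[0,0,0]]], "fingers": -0.2}}

```text
time: 9.48
eef_pos: [0.4501, -0.38, 0.1576]
tcp_rot: [0.712, 0.656, 0.176, 0.177]
contact_force: [-0.6, 1.4, -0.1]
opening: 0.399
finger_force: 0.0
```

Run:
```python
from m import *
p=[.5035,-.3629,-.0744]
plan(case(p,[22,-23,57])[0],toolR(CR(p)))
```

```text
now [ 0.4501 -0.38    0.1576] tot [ 42.2  -5.1 -47.2] [-0.0187 -0.0178  0.0027] rows 2 per [ 21.1  -2.5 -23.6] [-0.0094 -0.0089  0.0014] F [-0.6  1.4 -0.1] op 0.399
```

Call:
{"fn": "step_arm", "kwargs": {"increments": [[[0,0,0],[0,0,0]],[[0,0,0],[0,0,0]]]}}

```text
time: 9.65
eef_pos: [0.4536, -0.3793, 0.1655]
tcp_rot: [0.709, 0.658, 0.175, 0.181]
contact_force: [0.6, 0.3, 1.0]
opening: 0.402
finger_force: 0.0
```

Run:
```python
from m import *
p=[.5035,-.3629,-.0744]
s=readout.get_state();print(CR(p).inv().apply(s["eef_pos"]-[p[0],p[1],.05])*1000)
plan(case(p,[22,-23,57])[0],toolR(CR(p)))
```

```text
[ 15.7511094  -20.11076852 124.32951653]
now [ 0.4536 -0.3793  0.1655] tot [ 38.8  -5.8 -55.2] [-0.0106 -0.0134 -0.0021] rows 2 per [ 19.4  -2.9 -27.6] [-0.0053 -0.0067 -0.0011] F [0.6 0.3 1. ] op 0.402
```

Settled. Descending along the knob axis (case z), with the lateral correction first.

Call:
{"fn": "step_arm", "kwargs": {"increments": [[[5,-3,3],[-0.01,-0.013,0]],[[7,-0.6,-11],[0,0,0]],[[7,-0.6,-12],[0,0,0]],[[7,-0.5,-12],[0,0,0]],[[6,-0.5,-11],[0,0,0]],[[3,-0.3,-5],[0,0,0]],[[0,0,0],[0,0,0]],[[0,0,0],[0,0,0]]]}}

```text
time: 10.32
eef_pos: [0.4897, -0.3853, 0.1194]
tcp_rot: [0.706, 0.658, 0.176, 0.191]
contact_force: [-0.7, -0.4, -0.1]
opening: 0.397
finger_force: 0.0
```

Run:
```python
from m import *
p=[.5035,-.3629,-.0744]
s=readout.get_state();print(CR(p).inv().apply(s["eef_pos"]-[p[0],p[1],.05])*1000)
plan(case(p,[23,-23,57])[0],toolR(CR(p)))
t=cams.read_camera("top")[:,:,::-1];cv2.imwrite("pics/t4full.png",t)
```

```text
[ 24.22103813 -23.32924008  66.1881479 ]
now [ 0.4897 -0.3853  0.1194] tot [ 3.6  0.1 -8.6] [ 0.0027  0.0019 -0.0035] rows 1 per [ 3.6  0.1 -8.6] [ 0.0027  0.0019 -0.0035] F [-0.7 -0.4 -0.1] op 0.397
```

Call:
{"fn": "step_arm", "kwargs": {"increments": [[[2.3,0,-5],[0,0,0]],[[2.3,0,-5],[0,0,0]],[[0,0,0],[0,0,0]]]}}

```text
time: 10.62
eef_pos: [0.4934, -0.3851, 0.1074]
tcp_rot: [0.707, 0.658, 0.176, 0.19]
contact_force: [-0.5, 0.6, -0.2]
opening: 0.403
finger_force: 0.0
```

Call:
{"fn": "step_arm", "kwargs": {"increments": [[[0,0,0],[0,0,0]],[[0,0,0],[0,0,0]],[[0,0,0],[0,0,0]],[[0,0,0],[0,0,0]],[[0,0,0],[0,0,0]]], "fingers": -1, "grip_force": 25}}

```text
time: 11.03
eef_pos: [0.4932, -0.3855, 0.1081]
tcp_rot: [0.707, 0.658, 0.176, 0.19]
contact_force: [-2.4, 1.0, -1.3]
opening: 0.125
finger_force: 24.3
```

Run:
```python
from m import *
p=[.5035,-.3629,-.0744]
s=readout.get_state();print(CR(p).inv().apply(s["eef_pos"]-[p[0],p[1],.05])*1000,CR(p).inv().apply(s["contact_force"]),s["wrist_torque"],s["opening"],s["finger_force"])
```

```text
[ 21.58153126 -23.28581935  54.58379846] [-2.80577642  0.77077993  0.1498151 ] [ 0.03558531  0.59183659 -0.04746197] 0.12506368978805044 24.28590953350067
```

Call:
{"fn": "step_arm", "kwargs": {"increments": [[[0,0,0],[0,0,0]],[[-2.5,0.2,4.3],[0,0,0]],[[-5,0.4,8.7],[0,0,0]],[[-7.5,0.5,13],[0,0,0]],[[-10,0.7,17.3],[0,0,0]],[[-10,0.7,17.3],[0,0,0]],[[-10,0.7,17.3],[0,0,0]],[[-5,0.4,15],[0,0,0]]], "grip_force": 40}}

```text
time: 11.7
eef_pos: [0.4428, -0.3821, 0.2034]
tcp_rot: [0.707, 0.658, 0.176, 0.191]
contact_force: [0.5, -1.5, -0.1]
opening: 0.119
finger_force: 39.4
```

Run:
```python
from m import *
s=readout.get_state();print(s["opening"],s["finger_force"],s["qpos"])
# well_c (.5878,-.1130), wd (.5309,-.0940)
for sg in (1,):
    plan([.5878,-.113,.16],toolR(R.from_euler("z",-.0744),sg))
t=cams.read_camera("top")[:,:,::-1];cv2.imwrite("pics/t5full.png",t)
```

```text
0.11873229339887917 39.35628533363342 [-1.07149385 -0.06677141  2.07911287  0.56397866  0.90563819 -1.30350317]
now [ 0.4428 -0.3821  0.2034] tot [145.  269.1 -43.4] [ 0.0415  0.5241 -0.0023] rows 9 per [16.1 29.9 -4.8] [ 0.0046  0.0582 -0.0003] F [ 0.5 -1.5 -0.1] op 0.119
```

Call:
{"fn": "step_arm", "kwargs": {"increments": [[[0,0,20],[0,0,0]],[[8,15,15],[0.004,0.052,0]],[[16,30,0],[0.004,0.052,0]],[[16,30,0],[0.004,0.052,0]],[[16,30,0],[0.004,0.052,0]],[[16,30,0],[0.004,0.052,0]],[[16,30,0],[0.004,0.052,0]],[[16,30,0],[0.004,0.052,0]]]}}

```text
time: 12.42
eef_pos: [0.5482, -0.1852, 0.2369]
tcp_rot: [0.73, 0.679, 0.054, 0.058]
contact_force: [0.7, -0.3, -1.0]
opening: 0.117
finger_force: 39.4
```

Call:
{"fn": "step_arm", "kwargs": {"increments": [[[16,30,-15],[0.004,0.052,0]],[[16,30,-15],[0.004,0.052,0]],[[9,14,-15],[0.004,0.052,0]],[[0,0,-15],[0,0,0]],[[0,0,-15],[0,0,0]],[[0,0,0],[0,0,0]],[[0,0,0],[0,0,0]],[[0,0,0],[0,0,0]]]}}

```text
time: 13.08
eef_pos: [0.5889, -0.1132, 0.1622]
tcp_rot: [0.732, 0.681, 0.002, 0.001]
contact_force: [-0.9, 0.4, -0.3]
opening: 0.117
finger_force: 39.3
```

Run:
```python
from m import *
s=readout.get_state();print(s["opening"],s["finger_force"])
plan([.5878,-.113,.09],toolR(R.from_euler("z",-.0744)))
t=cams.read_camera("top")[:,:,::-1];s=cams.read_camera("scene")[:,:,::-1];cv2.imwrite("pics/t6full.png",t);cv2.imwrite("pics/s6full.png",s)
u=proj("scene",[.57,-.1,.08])[0].astype(int);print(u-[40,45])
a=s[u[1]-45:u[1]+45,u[0]-40:u[0]+40];v=proj("top",[.57,-.11,.05])[0].astype(int);b=t[v[1]-45:v[1]+45,v[0]-40:v[0]+40];print(v-[40,45])
cv2.imwrite("pics/p6.png",cv2.convertScaleAbs(cv2.resize(np.hstack([a,b]),(800,450),interpolation=cv2.INTER_CUBIC),alpha=1.5))
```

```text
0.1173049516085987 39.34774160385132
now [ 0.5889 -0.1132  0.1622] tot [ -1.1   0.2 -72.2] [-0.0006  0.0047 -0.0017] rows 3 per [ -0.4   0.1 -24.1] [-0.0002  0.0016 -0.0006] F [-0.9  0.4 -0.3] op 0.117
[268 168]
[282 158]
```

View pics/p6.png

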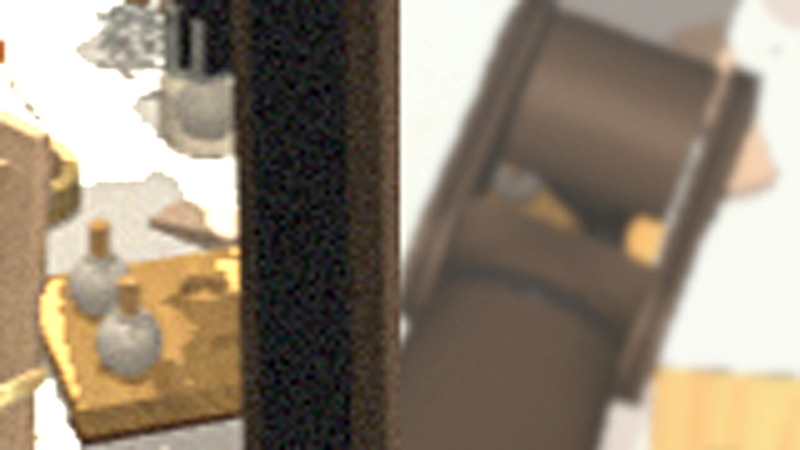

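The knob hangs upright in the gripper, ball at scene crop (200,115); the well is below it at about (210,285). Checking against the prediction.

Run:
```python
from m import *
s=readout.get_state();e=s["eef_pos"]
f=lambda q:(q-[268,168])*5
print("ball",f(proj("scene",[e[0],e[1],e[2]-.0236])),"well",f(proj("scene",[[.5878,-.113,.028]])),"a,b balls",f(proj("scene",tray([.5688,-.075,4.3904],[[-30,30,41],[-30,-30,41]]))))
```

```text
ball [[203.57322045 109.18456203]] well [[202.14109747 284.75203181]] a,b balls [[ 99.05839249 281.32644312]
 [127.75827619 339.19209509]]
```

Call:
{"fn": "step_arm", "kwargs": {"increments": [[[0,0,-20],[0,0,0]],[[0,0,-25],[0,0,0]],[[0,0,-25],[0,0,0]],[[0,0,-15],[0,0,0]],[[-1,0,0],[0,0.004,0]],[[0,0,0],[0,0,0]],[[0,0,0],[0,0,0]]]}}

```text
time: 13.77
eef_pos: [0.5888, -0.1136, 0.0782]
tcp_rot: [0.732, 0.681, 0.001, 0.001]
contact_force: [-0.3, 0.3, -0.5]
opening: 0.117
finger_force: 39.3
```

Call:
{"fn": "step_arm", "kwargs": {"increments": [[[-0.5,0.3,-3],[0,0,0]],[[0,0,-3],[0,0,0]],[[0,0,0],[0,0,0]]]}}

```text
time: 14.02
eef_pos: [0.5872, -0.1127, 0.0706]
tcp_rot: [0.732, 0.681, 0.0, -0.0]
contact_force: [0.8, -0.3, -0.8]
opening: 0.115
finger_force: 39.3
```

Call:
{"fn": "step_arm", "kwargs": {"increments": [[[0,0,-2],[0,0,0]],[[0,0,-2],[0,0,0]],[[0,0,0],[0,0,0]]]}}

```text
time: 14.27
eef_pos: [0.5867, -0.1125, 0.0657]
tcp_rot: [0.732, 0.681, -0.0, -0.001]
contact_force: [-0.1, 0.4, -0.0]
opening: 0.121
finger_force: 39.3
```

Call:
{"fn": "step_arm", "kwargs": {"increments": [[[0.5,0,-1.5],[0,0,0]],[[0,0,0],[0,0,0]]]}}

```text
time: 14.43
eef_pos: [0.5875, -0.1126, 0.0644]
tcp_rot: [0.732, 0.681, 0.0, -0.001]
contact_force: [-0.8, 0.8, -0.2]
opening: 0.113
finger_force: 39.3
```

Call:
{"fn": "step_arm", "kwargs": {"increments": [[[0,0,-1.5],[0,0,0]],[[0,0,0],[0,0,0]]]}}

```text
time: 14.6
eef_pos: [0.5879, -0.1126, 0.0636]
tcp_rot: [0.732, 0.681, 0.0, -0.0]
contact_force: [0.3, 0.5, 2.4]
opening: 0.119
finger_force: 39.6
```

Call:
{"fn": "step_arm", "kwargs": {"increments": [[[0,0,0],[0,0,0]],[[0,0,0],[0,0,0]],[[0,0,0],[0,0,0]],[[0,0,5],[0,0,0]],[[0,0,15],[0,0,0]],[[0,0,30],[0,0,0]],[[0,0,35],[0,0,0]],[[0,0,35],[0,0,0]]], "fingers": -0.4}}

```text
time: 15.27
eef_pos: [0.5868, -0.1124, 0.1838]
tcp_rot: [0.732, 0.681, -0.0, -0.002]
contact_force: [1.1, -0.8, 0.9]
opening: 0.296
finger_force: 0.0
```

Call:
{"fn": "step_arm", "kwargs": {"increments": [[[0,0,30],[0,0,0]],[[-8,-15,15],[-0.004,-0.052,0]],[[-16,-28,0],[-0.004,-0.052,0]],[[-16,-28,0],[-0.004,-0.052,0]],[[-16,-28,0],[-0.004,-0.052,0]],[[-16,-28,0],[-0.004,-0.052,0]],[[-16,-28,0],[-0.004,-0.052,0]],[[-16,-28,0],[-0.004,-0.052,0]]]}}

```text
time: 15.93
eef_pos: [0.4826, -0.2967, 0.229]
tcp_rot: [0.72, 0.67, 0.124, 0.135]
contact_force: [0.5, -0.7, 0.6]
opening: 0.303
finger_force: 0.0
```

Call:
{"fn": "step_arm", "kwargs": {"increments": [[[-16,-28,0],[-0.004,-0.052,0]],[[-16,-15,0],[-0.004,-0.052,0]],[[-16,0,0],[-0.004,-0.052,0]],[[0,0,0],[0,0,0]],[[0,0,0],[0,0,0]],[[0,0,0],[0,0,0]]], "fingers": -0.2}}

```text
time: 16.43
eef_pos: [0.4358, -0.3388, 0.2288]
tcp_rot: [0.707, 0.658, 0.175, 0.189]
contact_force: [-0.7, -0.2, 0.2]
opening: 0.401
finger_force: 0.0
```

Run:
```python
from m import *
p=[.5035,-.3629,-.0744]
plan(case(p,[-23.5,23,115])[0],toolR(CR(p)))
t=cams.read_camera("top")[:,:,::-1];s=cams.read_camera("scene")[:,:,::-1];cv2.imwrite("pics/t7full.png",t);cv2.imwrite("pics/s7full.png",s)
a=cv2.resize(t[165:290,275:450],(800,571),interpolation=cv2.INTER_CUBIC);cv2.imwrite("pics/t7.png",cv2.convertScaleAbs(a,alpha=1.5))
```

```text
now [ 0.4358 -0.3388  0.2288] tot [ -8.2   4.6 -90.9] [ 0.002  -0.0029 -0.0018] rows 4 per [ -2.    1.1 -22.7] [ 0.0005 -0.0007 -0.0005] F [-0.7 -0.2  0.2] op 0.401
```

View pics/t7.png

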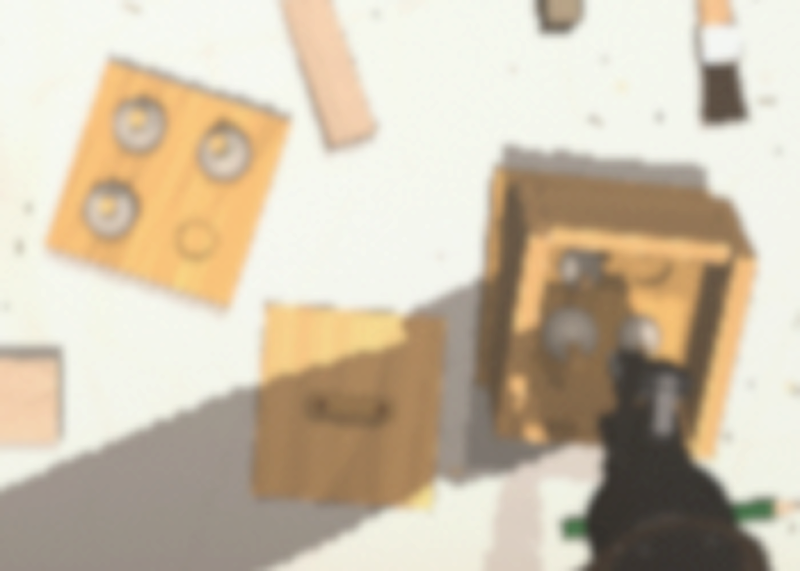

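The first knob stands in well c (crop (222,152)), and the lid lies flat with its pull up. Now the second knob.

Call:
{"fn": "step_arm", "kwargs": {"increments": [[[-4,2.3,-25],[0,0,0]],[[-4,2.3,-30],[0,0,0]],[[0,0,-30],[0,0,0]],[[0,0,-6],[0,0,0]],[[6,-0.5,-10.4],[0,0,0]],[[7.5,-0.5,-13],[0,0,0]],[[7.5,-0.5,-13],[0,0,0]],[[0,0,0],[0,0,0]]]}}

```text
time: 17.2
eef_pos: [0.4495, -0.3344, 0.0995]
tcp_rot: [0.707, 0.659, 0.175, 0.187]
contact_force: [-0.2, 1.1, -0.5]
opening: 0.401
finger_force: 0.0
```

Call:
{"fn": "step_arm", "kwargs": {"increments": [[[0,0,0],[0,0,0]],[[0,0,0],[0,0,0]]]}}

```text
time: 17.37
eef_pos: [0.4493, -0.3359, 0.1021]
tcp_rot: [0.707, 0.659, 0.175, 0.19]
contact_force: [0.6, -0.5, -0.1]
opening: 0.4
finger_force: 0.0
```

Run:
```python
from m import *
p=[.5035,-.3629,-.0744]
s=readout.get_state();print(CR(p).inv().apply(s["eef_pos"]-[p[0],p[1],.05])*1000)
plan(case(p,[-23.5,23,55])[0],toolR(CR(p)))
```

```text
[-22.51229202  22.88599843  73.15352094]
now [ 0.4493 -0.3359  0.1021] tot [  8.2  -0.5 -16.2] [ 0.0026 -0.002  -0.003 ] rows 1 per [  8.2  -0.5 -16.2] [ 0.0026 -0.002  -0.003 ] F [ 0.6 -0.5 -0.1] op 0.4
```

Call:
{"fn": "step_arm", "kwargs": {"increments": [[[4,-0.3,-8],[0,0,0]],[[4,-0.2,-8],[0,0,0]],[[0,0,0],[0,0,0]],[[0,0,0],[0,0,0]]]}}

```text
time: 17.7
eef_pos: [0.4564, -0.3355, 0.084]
tcp_rot: [0.708, 0.658, 0.175, 0.188]
contact_force: [-1.0, -0.9, -0.2]
opening: 0.402
finger_force: 0.0
```

Call:
{"fn": "step_arm", "kwargs": {"increments": [[[0,0,0],[0,0,0]],[[0,0,0],[0,0,0]],[[0,0,0],[0,0,0]],[[0,0,0],[0,0,0]],[[0,0,0],[0,0,0]]], "fingers": -1, "grip_force": 25}}

```text
time: 18.12
eef_pos: [0.4565, -0.3361, 0.0849]
tcp_rot: [0.707, 0.658, 0.175, 0.189]
contact_force: [-0.7, 0.6, -0.3]
opening: 0.124
finger_force: 24.4
```

Run:
```python
from m import *
p=[.5035,-.3629,-.0744]
s=readout.get_state();print(CR(p).inv().apply(s["eef_pos"]-[p[0],p[1],.05])*1000,CR(p).inv().apply(s["contact_force"]),s["wrist_torque"],s["opening"],s["finger_force"])
```

```text
[-24.89901071  23.26288295  54.64426471] [-0.81790428  0.57010856  0.16981206] [ 0.02267884  0.21326431 -0.03213816] 0.12370767108612088 24.449877440929413
```

Call:
{"fn": "step_arm", "kwargs": {"increments": [[[0,0,0],[0,0,0]],[[-2.5,0.2,4.3],[0,0,0]],[[-5,0.4,8.7],[0,0,0]],[[-7.5,0.5,13],[0,0,0]],[[-10,0.7,17.3],[0,0,0]],[[-10,0.7,17.3],[0,0,0]],[[-5,0.4,25],[0,0,0]],[[0,0,30],[0,0,0]]], "grip_force": 40}}

```text
time: 18.78
eef_pos: [0.4146, -0.3319, 0.2]
tcp_rot: [0.708, 0.658, 0.175, 0.187]
contact_force: [-0.2, -1.0, 0.3]
opening: 0.118
finger_force: 39.4
```

Call:
{"fn": "step_arm", "kwargs": {"increments": [[[0,0,30],[0,0,0]],[[0,0,0],[0,0,0]],[[0,0,0],[0,0,0]]]}}

```text
time: 19.03
eef_pos: [0.4167, -0.3342, 0.2338]
tcp_rot: [0.707, 0.658, 0.174, 0.192]
contact_force: [-0.2, -0.0, -2.1]
opening: 0.111
finger_force: 39.5
```

Run:
```python
from m import *
plan([.5309,-.094,.16],toolR(R.from_euler("z",-.0744)))
```

```text
now [ 0.4167 -0.3342  0.2338] tot [114.2 240.2 -73.8] [ 0.0452  0.5218 -0.0036] rows 9 per [12.7 26.7 -8.2] [ 0.005   0.058  -0.0004] F [-0.2 -0.  -2.1] op 0.111
```

Call:
{"fn": "step_arm", "kwargs": {"increments": [[[12.7,26.7,0],[0.005,0.058,0]],[[12.7,26.7,0],[0.005,0.058,0]],[[12.7,26.7,0],[0.005,0.058,0]],[[12.7,26.7,0],[0.005,0.058,0]],[[12.7,26.7,0],[0.005,0.058,0]],[[12.7,26.7,-10],[0.005,0.058,0]],[[12.7,26.7,-15],[0.005,0.058,0]],[[12.7,26.7,-15],[0.005,0.058,0]]]}}

```text
time: 19.7
eef_pos: [0.5179, -0.1178, 0.1892]
tcp_rot: [0.732, 0.681, 0.019, 0.017]
contact_force: [0.3, -0.4, -0.3]
opening: 0.114
finger_force: 39.5
```

Call:
{"fn": "step_arm", "kwargs": {"increments": [[[12.6,26.6,-15],[0.005,0.058,0]],[[0,0,-20],[0,0,0]],[[0,0,-20],[0,0,0]],[[0,0,-20],[0,0,0]],[[0,0,-10],[0,0,0]],[[0,0,0],[0,0,0]],[[0,0,0],[0,0,0]],[[0,0,0],[0,0,0]]]}}

```text
time: 20.37
eef_pos: [0.5312, -0.0934, 0.1063]
tcp_rot: [0.733, 0.681, 0.001, -0.002]
contact_force: [0.6, -0.0, -0.1]
opening: 0.117
finger_force: 39.5
```

Run:
```python
from m import *
plan([.5309,-.094,.07],toolR(R.from_euler("z",-.0744)))
```

```text
now [ 0.5312 -0.0934  0.1063] tot [ -0.3  -0.6 -36.3] [-0.0052 -0.0014 -0.0005] rows 2 per [ -0.2  -0.3 -18.2] [-0.0026 -0.0007 -0.0003] F [ 0.6 -0.  -0.1] op 0.117
```

Call:
{"fn": "step_arm", "kwargs": {"increments": [[[0,-0.5,-12],[-0.004,0,0]],[[0,0,-12],[0,0,0]],[[0,0,-8],[0,0,0]],[[0,0,-4],[0,0,0]],[[0,0,-2],[0,0,0]],[[0,0,0],[0,0,0]],[[0,0,0],[0,0,0]]]}}

```text
time: 20.95
eef_pos: [0.5308, -0.0934, 0.0673]
tcp_rot: [0.733, 0.681, -0.0, -0.002]
contact_force: [-0.0, -0.9, -0.6]
opening: 0.118
finger_force: 39.5
```

Call:
{"fn": "step_arm", "kwargs": {"increments": [[[0,0,-1.5],[0,0,0]],[[0,0,0],[0,0,0]]]}}

```text
time: 21.12
eef_pos: [0.5309, -0.0935, 0.0661]
tcp_rot: [0.733, 0.681, -0.0, -0.001]
contact_force: [0.1, 0.2, -0.4]
opening: 0.116
finger_force: 39.5
```

Call:
{"fn": "step_arm", "kwargs": {"increments": [[[0,0,-1.5],[0,0,0]],[[0,0,0],[0,0,0]]]}}

```text
time: 21.28
eef_pos: [0.5307, -0.0934, 0.0643]
tcp_rot: [0.733, 0.681, -0.0, -0.002]
contact_force: [0.3, -0.5, -0.5]
opening: 0.117
finger_force: 39.5
```

Call:
{"fn": "step_arm", "kwargs": {"increments": [[[0,0,-1],[0,0,0]],[[0,0,0],[0,0,0]]]}}

```text
time: 21.45
eef_pos: [0.5309, -0.0934, 0.0637]
tcp_rot: [0.733, 0.681, -0.0, -0.001]
contact_force: [0.1, 0.5, 1.4]
opening: 0.115
finger_force: 39.7
```

Call:
{"fn": "step_arm", "kwargs": {"increments": [[[0,0,-0.5],[0,0,0]],[[0,0,0],[0,0,0]]]}}

```text
time: 21.62
eef_pos: [0.531, -0.0934, 0.0634]
tcp_rot: [0.733, 0.681, -0.0, -0.001]
contact_force: [-1.8, 1.1, 3.1]
opening: 0.116
finger_force: 39.9
```

Call:
{"fn": "step_arm", "kwargs": {"increments": [[[0,0,0],[0,0,0]],[[0,0,0],[0,0,0]],[[0,0,0],[0,0,0]],[[0,0,5],[0,0,0]],[[0,0,15],[0,0,0]],[[0,0,30],[0,0,0]],[[0,0,35],[0,0,0]],[[0,0,35],[0,0,0]]], "fingers": -0.4}}

```text
time: 22.28
eef_pos: [0.5299, -0.0932, 0.1835]
tcp_rot: [0.733, 0.681, -0.001, -0.003]
contact_force: [0.5, 0.1, 0.1]
opening: 0.298
finger_force: 0.0
```

Call:
{"fn": "step_arm", "kwargs": {"increments": [[[0,0,35],[0,0,0]],[[-10,-30,20],[0,0,0]],[[-10,-30,10],[0,0,0]],[[-10,-30,0],[0,0,0]],[[-10,-30,0],[0,0,0]],[[-10,-30,0],[0,0,0]],[[-10,-30,0],[0,0,0]],[[-10,-30,0],[0,0,0]]]}}

```text
time: 22.95
eef_pos: [0.4599, -0.3047, 0.2482]
tcp_rot: [0.733, 0.681, -0.0, -0.001]
contact_force: [0.3, -0.0, -0.3]
opening: 0.3
finger_force: 0.0
```

Call:
{"fn": "step_arm", "kwargs": {"increments": [[[0,0,0],[0,0,0]],[[0,0,0],[0,0,0]],[[0,0,0],[0,0,0]],[[0,0,0],[0,0,0]]]}}

```text
time: 23.28
eef_pos: [0.461, -0.3024, 0.2478]
tcp_rot: [0.732, 0.681, -0.0, -0.002]
contact_force: [-0.4, 0.5, 0.3]
opening: 0.299
finger_force: 0.0
```

Run:
```python
from m import *
print(readout.get_state()["contact_force"],readout.get_state()["eef_pos"])
t=cams.read_camera("top")[:,:,::-1];s=cams.read_camera("scene")[:,:,::-1]
a=cv2.resize(t[165:290,275:450],(560,400),interpolation=cv2.INTER_CUBIC);b=cv2.resize(s[190:270,265:313],(240,400),interpolation=cv2.INTER_CUBIC)
cv2.imwrite("pics/t8.png",cv2.convertScaleAbs(np.hstack([a,b]),alpha=1.4))
```

```text
[-0.37976972  0.46970603  0.33654544] [ 0.46096352 -0.30242791  0.24778716]
```

View pics/t8.png

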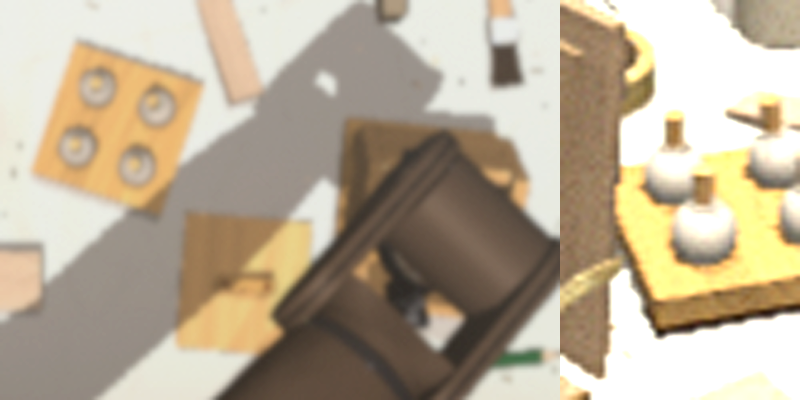

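All four tray knobs stand upright (crop (97,87), (157,104), (78,146) and (137,165)). The lid lies flat, pull up, and the robot is clear of everything.

```bash
python3 -c "
from plant import sign_off
print(sign_off())"
```

```text
the job is handed in; nothing more can be done
None
```

The job is handed in after about 23 s of the 72 s allowed: the lid lies flat on the bench with its pull up, both large knobs stand spigot up in the two empty tray wells, and the small knobs, tray knobs and bench items were not touched.

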